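# Hold a bracket home in the corner of a welding fixture

## Robot

A 6-joint arm with a two-finger parallel gripper is mounted at the origin on the work surface. World frame = base frame: x ahead of the robot, y to its left, z up, the work surface at z = 0. Lengths are in mm, angles in rad, forces in N, time in s.
With the tool pointing down it reaches from about 350 to 775 mm from the base axis. Payload 7.3 kg.
Tool frame: the origin (TCP) lies midway between the tips of the shut fingers; the grasp point (between the pads) lies 19 mm behind it; z points along the fingers, y is the line along which they close (so a half turn about z gives the same grasp; the last joint's range is limited). The gripper opens to 92 mm and grips with 3 to 60 N. Pads are 19 mm wide; open, the fingers measure 130 mm over their backs; the gripper's body (75 mm by 190 mm) begins 47 mm behind the grasp point.
Start: joints at [1.117, 0.342, 1.524, -0, 1.275, -0.146], TCP at [159.041, 500.351, 226.741] pointing down, gripper open.
Joint ranges: [-2.53, 2.53], [-0.77, 2.02], [0.04, 2.7], [-1, 4.14], [0.28, 2.66], [-3.11, 3.11]. Speed limits (rad/s): [2.57, 2.57, 3.14, 3.14, 3.14, 3.14].

## Interface

Orientations are given as [roll, pitch, yaw] about the fixed x, y, z axes, in that order (R = Rz(yaw) Ry(pitch) Rx(roll)).
In Python, from plant import readout, vision, order, models gives the robot as it stands. The module is installed in compiled form; this text tells all that it offers.
- The arm moves only by the tool step_arm, never from a script. Its argument "series" is text: rows parted by semicolons, each of 7 numbers parted by spaces: the gripper's target within -1 to 1 (shut at 1, half-way at 0, fully open at -1), then the shift along the tool's x, y, z each as a share of 80 mm, from -1 to 1, then the turn, a rotation vector about the tool's x, y, z each as a share of 2 pi rad, from -1 to 1. In form: jaw x y z ax ay az; .... A call has 1 to 20 rows; each row is the pose to reach, as a shift and turn from the pose commanded when the call began, along the tool's axes at that moment, turning the shorter way round; what a row does not reach only later rows make up. A row lasts 1/10 s, in which the tool goes at most 50 mm and 8.59 degrees, less where a joint would pass 70% of its speed; a pose out of reach is approached as far as the arm can. A call with a number of a shift or a turn outside -1 to 1 is refused whole. A call with a gripper value outside its range is refused whole. The fingers move at their own pace and stop on an object; the grip force is fixed at half the most. Time passes only in rows, so rows that repeat a pose let the fingers close. It gives the time, the measured TCP pose, the force, the opening and the grip force at its end, in the units of the state.
- readout.get_obs(): the state, without advancing time (a new reading comes with each control period).
- vision.capture(name): name is "scene" or "top"; returns a dict with "frame" (384x512x3 uint8, red, green, blue), "depth" (384x512 float32, mm along the optical axis (not along the pixel's ray), 0 where there is no reading), "fovy" (degrees; the focal length in pixels is half the picture's height over the tangent of half this angle, whatever the lens; pixels are square), "cx", "cy" (the principal point, pixels), "k1" (the pictures are not rectified: a ray, as slopes to the right and down, at radius r is drawn at 1 + k1 r^2 times it, then the intrinsics apply), "rvec" (rotation vector, rad) and "tvec" (3), from world to camera coordinates, as OpenCV has them. Camera axes: x right, y down, z forward; pixel columns grow to the right and rows downward; lengths in mm; the calibration is good to about 2 mm. A picture is of the moment at which its call begins.
- order.close_job(): hands the job in; it is judged then, once.
Trained networks look in a picture, given as the dict that the camera call returned (one of the last four; its "shot" number tells which), for a name from the list of things; names that differ only in an ending like _2 or _b are one class to them, and where a whole thing is asked for, a point or a joint stands for the part that bears it (a point fixed in the world has none). Each returns a list of dicts, best first, with "p" (0 to 1); they miss things now and then, are a little off and sometimes report something else, mostly with a low value. They report only what shows in the picture. A call takes as long as a camera call. They do not tell look-alikes from the thing itself.
- models.look_for(picture, thing): "position" ([column, row] in pixels, amid what is visible of it).
- models.pinpoint(picture, thing): "position" ([column, row] in pixels: a listed point, or the origin of a listed thing).
The state is a dict: "time": time; "joint_positions": joint angles; "dq": joint speeds; "tau": joint torques, N m; "tool_pos": TCP position; "tcp_rot": TCP orientation; "contact_force": force on the tool from outside, world axes, zero at the start; "moment": the same for the moment, N m; "grip_width": finger opening in mm; "finger_force": force on a finger pad.
Only numpy, scipy, OpenCV 4.12 (cv2) and the standard library are available. Lean on these libraries where they do the work, as an engineer would, in place of code of your own. Each camera call takes 0.05 s, during which the arm holds its last target. There are 200 camera calls.

## Task

Pick the soft aluminium bracket up off the black mat, set it flat on the blue fixture plate and press it into the corner, long side flush against the orange fence and short side against the yellow one. Finish while still holding it there, pressed against both fences at once: do not let go or back off. Be gentle: never grip it or push it against a fence with more than about 40 N, and do not shift the mug, tape roll or brass spacer.

Things in the scene. Friction and masses are not known exactly. Their poses are not given: they have to be found in the camera images.
- bracket_center (a point): Centre of the loose bare-aluminium bracket (0.3 to 0.6 kg), 44 mm above its underside, inside the lug; z up. Base 90 (x) by 60 (y) by 24 mm thick; in its middle an upright lug 44 (x) by 12 (y) mm, its top 88 mm above the underside. Grip the lug's flat sides (facing +y, -y) from above. Same either way round. Starts standing on the black mat (top 4 mm above bench).
- bracket: The same bracket; origin at the centre of its underside, same axes.
- corner (a point): Where the inner faces of the two fences meet, on top of the slippery blue fixed plate (friction about 0.25; 220 by 180 mm, top 20 mm above bench); z up. The long fence runs along -x, inner face at y = 0; the short one along -y, inner face at x = 0. With the bracket home its centre is at (-45, -30, +44) mm here, its x along this x, either way round.
- fence_long: Orange fixed bar, 170 mm along the fixture's x, 20 mm wide, standing 22 mm above the plate (lower than the bracket's base is thick). Rigid. Origin at the centre of its underside.
- fence_short: Yellow fixed bar, 110 mm along the fixture's y, 20 mm wide, standing 22 mm above the plate. Rigid. Origin at the centre of its underside.
- mug: Red mug, 80 mm across, 90 mm high, a bystander beyond the work; origin at the centre of its underside.
- tape: Yellow roll of tape lying flat, 66 mm across, 24 mm high, a bystander between the work and the robot; origin at the centre of its underside.
- spacer: Brass cylinder, 32 mm across, 40 mm high, a bystander standing on the mat beside the bracket; origin at the centre of its underside.
Not all that is in view belongs to the job. Of the things shaped like the bracket, the aluminium one is meant.

How it is judged (in metres and radians):
On the way:
1. the bracket has been picked up: gripped and at least 35 mm clear of the mat (height (world z) of bracket_center above 0.083 m and contact force between the fingers and bracket above 0.5 N), for 0.2 s.
At the end, for the whole second after the job is handed in: Bracket flat on the plate (0.05 rad, 3 mm), its base within about 3 mm of both fences and square to them within 0.05 rad, pressing each fence with more than 1 N at once, still, and touched by the fingers with more than 1 N (x of bracket_center in the frame of corner between -0.048 and -0.0425 m and y of bracket_center in the frame of corner between -0.033 and -0.0275 m and z of bracket_center in the frame of corner between 0.041 and 0.047 m and angle between the x axis of bracket_center and the x axis of corner, either way round below 0.05 rad and angle between bracket_center's own z axis and vertical below 0.05 rad and contact force between bracket and fence_long above 1 N and contact force between bracket and fence_short above 1 N and contact force between the fingers and bracket above 1 N and linear speed of bracket below 0.01 m/s); the arm keeps its last pose, push and grip.
It fails at once if the bracket is pushed against a fence with more than 40 N (judged at 45 N) (contact force between bracket and fence_long above 45 N or contact force between bracket and fence_short above 45 N).
It fails at once if the bracket is squeezed too hard (40 N a finger, with a margin: both fingers together over 100 N) (contact force between the fingers and bracket above 100 N).
It fails at once if a bystander is shifted by more than 30 mm (distance of any of mug, tape, spacer from where it was at the start of the episode above 0.03 m).
It also fails if it takes over 64 s, if anything falls off the work surface, if the arm or the gripper's body presses on something with over 40 N, if the wrist force passes 120 N, or if a joint passes its speed limit or range.

## Working session

There is one attempt and no reset: what is moved stays moved. The work goes in short steps, Python scripts to look and compute and a tool call to move; the robot and the scene stay as the last step left them, time stands still between calls to the robot, and variables do not carry over. Pictures are saved under pics/ and viewed, at most 10 in all, crops included, and the job is handed in when it is done.

Besides the shell and the picture viewer there is one more tool, called by a JSON object that holds its "name" and its "arguments", one argument or row to a line. step_arm: Moves the arm, as the interface text tells. Shift numbers are shares of 80 mm and turn numbers shares of 2 pi rad, none past 1 either way. Its arguments: {"type":"object","properties":{"series":{"type":"string"}},"required":["series"]}

```bash
mkdir -p pics; cat > h.py <<'E'
import numpy as np, cv2
from plant import readout, vision, order, models
def K(p):
    f=p["frame"].shape[0]/2/np.tan(np.radians(p["fovy"])/2)
    return np.array([[f,0,p["cx"]],[0,f,p["cy"]],[0,0,1.]]), np.array([p["k1"],0,0,0.])
def ray(p,uv):
    k,d=K(p); uv=np.array(uv,float).reshape(-1,1,2)
    n=cv2.undistortPoints(uv,k,d).reshape(-1,2)
    R=cv2.Rodrigues(np.array(p["rvec"],float))[0]; t=np.array(p["tvec"],float)
    return -R.T@t, np.c_[n,np.ones(len(n))]@R
def atz(p,uv,z):
    c,r=ray(p,uv); return c+r*((z-c[2])/r[:,2])[:,None]
def cloud(p):
    h,w=p["depth"].shape; v,u=np.mgrid[:h,:w]
    c,r=ray(p,np.stack([u.ravel(),v.ravel()],1)); P=c+r*p["depth"].reshape(-1,1)
    P[p["depth"].ravel()==0]=np.nan
    return P.reshape(h,w,3)
def proj(p,X):
    k,d=K(p); return cv2.projectPoints(np.array(X,float).reshape(-1,3),np.array(p["rvec"],float),np.array(p["tvec"],float),k,d)[0].reshape(-1,2)
def save(p,n): cv2.imwrite("pics/"+n,p["frame"][:,:,::-1])
E
python3 - <<'E'
from h import *
import pickle
np.set_printoptions(precision=1,suppress=True)
for n in("scene","top"):
    p=vision.capture(n); save(p,n+"0.png"); pickle.dump(p,open(n+".pkl","wb")); C=cloud(p)
    for t in("bracket_center","bracket","corner","fence_long","fence_short","mug","tape","spacer"):
        for d in models.pinpoint(p,t)[:3]:
            u,v=np.round(d["position"]).astype(int); print(n,t,d["p"],d["position"],C[min(max(v,0),383),min(max(u,0),511)])
print(readout.get_obs())
E
```

```text
scene bracket_center 0.86 [389.9, 231.5] [591.8 432.7  44. ]
scene bracket_center 0.83 [317.7, 151.2] [324.9 216.4  50.2]
scene bracket_center 0.64 [292.0, 214.0] [624.8 198.8  67.4]
scene bracket 0.93 [290.6, 227.7] [631.1 201.3  25.5]
scene bracket 0.92 [264.5, 283.4] [805.9 178.2  22.4]
scene bracket 0.8 [384.7, 241.8] [606.6 426.7  22.2]
scene corner 0.82 [184.7, 192.3] [597.  -93.1  37.6]
scene fence_long 0.72 [173.4, 177.2] [ 553.2 -146.5   41.3]
scene fence_long 0.62 [241.7, 170.9] [436.   15.3  11.4]
scene fence_long 0.41 [187.2, 195.2] [608.  -82.7  39.2]
scene mug 0.84 [182.6, 260.7] [814.2  -5.6  41.4]
scene tape 0.69 [242.2, 170.6] [436.   15.3  11.4]
scene spacer 0.51 [312.0, 201.2] [505.5 233.7  13.5]
top bracket_center 0.88 [211.6, 181.1] [590.1 191.6  93.6]
top bracket_center 0.75 [122.9, 188.2] [577.6 419.2  88.1]
top bracket_center 0.62 [204.8, 288.5] [324.7 216.1  46.5]
top bracket 0.89 [129.5, 190.2] [581.  422.7  30. ]
top bracket 0.76 [213.7, 182.2] [587.5 186.7  93.1]
top bracket 0.73 [205.3, 287.3] [326.  217.7  36.8]
top corner 0.78 [324.7, 184.5] [585.5 -97.6  41.6]
top fence_long 0.97 [342.1, 199.5] [ 542.3 -139.8   43.5]
top fence_short 0.64 [331.4, 164.2] [ 638.4 -115.6   43.4]
top mug 0.87 [293.9, 121.3] [771.3 -25.5   6.4]
top mug 0.15 [211.5, 179.7] [592.3 191.4  95.4]
top tape 0.8 [286.2, 253.0] [407.9   6.9   1.6]
top spacer 0.65 [197.3, 223.4] [489.1 237.2  45.5]
top spacer 0.25 [216.3, 182.8] [589.7 185.4  64.8]
{'time': 0.9, 'joint_positions': array([ 1.1,  0.3,  1.5,  0. ,  1.3, -0.1]), 'dq': array([ 0., -0., -0., -0., -0., -0.]), 'tau': array([  0. , -43.1, -24.4,   0.1,   0. ,  -0. ]), 'tool_pos': array([159.1, 500.3, 226.8]), 'tcp_rot': array([3.1, 0. , 2.8]), 'contact_force': array([-0.7, -0.4,  0.2]), 'moment': array([-0.,  0.,  0.]), 'finger_force': 0.0, 'grip_width': 92.09104280715115}
```

```bash
python3 -c "
import cv2,numpy as np
a=cv2.imread('pics/scene0.png');b=cv2.imread('pics/top0.png')
cv2.imwrite('pics/both.png',cv2.resize(np.hstack([a,b]),(800,300)))"
```

```text
(no output)
```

View pics/top0.png

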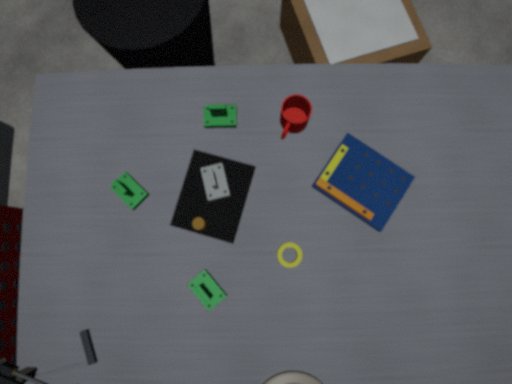

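View pics/scene0.png

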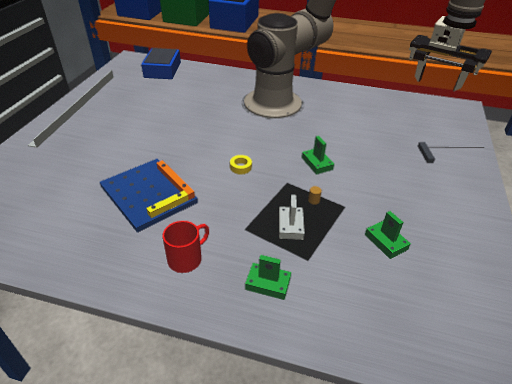

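The top picture shows the aluminium bracket at (214,181) on the mat, with the spacer at (198,223). The other bracket shapes are green decoys. The fixture corner is near (318,184), the orange fence runs down-right from it and the yellow one up-right. Next I'll fit exact poses from colour and depth.

```bash
cat > fit.py <<'E'
from h import *
import pickle
np.set_printoptions(precision=2,suppress=True)
def rect(P): 
    (c,s,a)=cv2.minAreaRect(P[:,:2].astype(np.float32)); return np.array(c),np.array(s),a
def pca(P):
    m=P[:,:2].mean(0); w,v=np.linalg.eigh(np.cov((P[:,:2]-m).T)); return m,np.degrees(np.arctan2(v[1,1],v[0,1]))%180
if __name__=="__main__":
  for n in("top","scene"):
    p=pickle.load(open(n+".pkl","rb")); C=cloud(p); F=cv2.cvtColor(p["frame"],cv2.COLOR_RGB2HSV); H,S,V=[F[...,i] for i in range(3)]
    near=lambda x,y,r:np.hypot(C[...,0]-x,C[...,1]-y)<r
    z=C[...,2]
    for nm,m,h in(("orange",(H<20)&(H>6)&(S>150)&near(550,-140,140)&(z>34)&(z<50),42),
               ("yellow",(H>=22)&(H<38)&(S>120)&near(620,-120,140)&(z>34)&(z<50),42),
               ("blue",(H>100)&(H<130)&(S>100)&near(570,-170,200)&(z<30),20),
               ("base",(S<60)&(V>70)&near(590,190,75)&(z>18)&(z<40),28),
               ("lug",near(590,190,75)&(z>75)&(z<110),92),
               ("spacer",near(490,237,40)&(z>30),44),("mug",(S>150)&near(790,-15,80)&(z>60),90),("tape",(S>120)&near(420,10,60),24)):
        vu=np.argwhere(m)
        if len(vu)<8: print(n,nm,len(vu)); continue
        P=atz(p,vu[:,::-1],h); print(n,nm,len(vu),"pca",*pca(P),"rect",*rect(P),"zmed",np.nanmedian(z[m]))
E
python3 fit.py; python3 -c "
import cv2
a=cv2.imread('pics/top0.png')[130:250,170:430];cv2.imwrite('pics/crop.png',cv2.resize(a,None,fx=3,fy=3,interpolation=cv2.INTER_CUBIC))"
```

```text
top orange 431 pca [ 545.2  -145.92] 54.525468560017806 rect [ 545.67 -146.48] [166.38  20.03] 54.572628021240234 zmed 43.16570833318383
top yellow 273 pca [ 641.3  -122.62] 144.62821053900313 rect [ 641.86 -123.39] [ 18.82 109.94] 54.64109420776367 zmed 43.14902219270573
top blue 3967 pca [ 595.82 -223.4 ] 36.84452344500235 rect [ 594.89 -205.96] [217.37 179.39] 54.409263610839844 zmed 21.10348125524581
top base 634 pca [597.63 192.44] 11.36908823114311 rect [599.41 193.77] [91.05 60.56] 13.133803367614746 zmed 29.27221509346333
top lug 99 pca [598.63 192.91] 15.658522923858186 rect [599.08 192.8 ] [47.08 13.32] 14.037960052490234 zmed 92.80545882724391
top spacer 128 pca [490.26 234.73] 87.19906689470768 rect [490.51 234.85] [31.47 28.43] 89.19998931884766 zmed 45.34034400437747
top mug 345 pca [764.32 -18.75] 158.71293194790883 rect [760.03 -21.8 ] [ 74.38 106.09] 87.51678466796875 zmed 78.8353065684122
top tape 262 pca [404.68  -0.68] 66.8966318295234 rect [404.62  -0.69] [59.92 59.19] 88.93932342529297 zmed 25.342443368748718
scene orange 308 pca [ 555.71 -140.31] 55.00176322232
[... 310 characters left out ...]
81.72] 54.744468688964844 zmed 17.809752542489036
scene base 577 pca [613.96 196.12] 16.288920414407414 rect [608.71 195.97] [96.92 59.35] 13.083059310913086 zmed 26.2773741956712
scene lug 96 pca [612.62 195.92] 12.316505586933602 rect [613.28 195.37] [59.74 12.11] 11.41807746887207 zmed 89.69098045504933
scene spacer 108 pca [500.49 236.27] 4.089522185176634 rect [501.5  236.17] [41.52 29.26] 9.964658737182617 zmed 41.577138397946385
scene mug 742 pca [788.63 -14.3 ] 21.100306420590897 rect [789.77 -15.61] [99.93 88.4 ] 3.4503774642944336 zmed 77.03800933317444
scene tape 324 pca [421.04   5.89] 16.97799694686094 rect [419.88   5.89] [85.96 62.32] 17.382953643798828 zmed 19.018920668654744
```

View pics/crop.png

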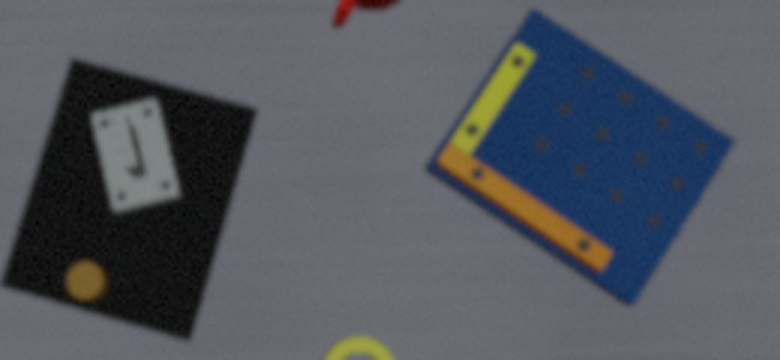

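The crop confirms it: bracket at crop (135,155), fences meeting at about (455,160), spacer at (85,280). Top-camera fits give bracket ≈(599,193) at yaw 13°, fixture yaw 54.5°, and home centre ≈(590,-153). I'll turn first, moving at the same time.

{"name": "step_arm", "arguments": {
  "series": "-1 -1 -0.3 0 0 0 0.41;-1 -1 -0.3 0 0 0 0.41;-1 -1 -0.3 0 0 0 0.41;-1 -1 -0.3 0 0 0 0.41;-1 -1 -0.3 0 0 0 0.41;-1 -1 -0.3 0 0 0 0.41;-1 -1 -0.3 0 0 0 0.41;-1 -1 -0.3 0 0 0 0.41;-1 -1 -0.3 0 0 0 0.41;-1 -1 -0.3 0 0 0 0.41;-1 -1 -0.3 0 0 0 0.41;-1 -1 -0.3 0 0 0 0.41;-1 -1 -0.3 0 0 0 0.41;-1 -1 -0.3 0 0 0 0.41;-1 -1 -0.3 0 0 0 0.41;-1 -1 -0.3 0 0 0 0.41;-1 -1 -0.3 0 0 0 0.41;-1 -1 -0.3 0 0 0 0.41;-1 -1 -0.3 0 0 0 0.41"
}}

```text
time: 2.8
tool_pos: [228.0, 453.3, 226.8]
tcp_rot: [-3.141, -0.0, 0.26]
contact_force: [0.1, -0.1, 0.7]
grip_width: 92.3
finger_force: 0.0
```

```bash
cat > go.py <<'E'
import sys,numpy as np
from scipy.spatial.transform import Rotation as Ro
from plant import readout
def go(x,y,z,yawdeg):
    o=readout.get_obs(); R=Ro.from_euler("xyz",o["tcp_rot"])
    T=Ro.from_euler("xyz",[np.pi,0,np.radians(yawdeg)])
    d=R.inv().apply(np.array([x,y,z])-o["tool_pos"]); r=(R.inv()*T).as_rotvec()
    print("t",o["time"],"pos",o["tool_pos"].round(1),"rpy",o["tcp_rot"].round(4),"q6",o["joint_positions"][5].round(2),"F",o["contact_force"].round(1),"w",round(float(o["grip_width"]),1),"ff",round(float(o["finger_force"]),1))
    print("shift share",(d/80).round(3),"turn share",(r/2/np.pi).round(4))
if __name__=="__main__": go(*map(float,sys.argv[1:]))
E
python3 go.py 599.5 193 160 13.2
```

```text
t 2.8 pos [228.  453.3 226.8] rpy [-3.1415e+00 -2.0000e-04  2.6050e-01] q6 2.26 F [ 0.1 -0.1  0.7] w 92.3 ff 0.0
shift share [3.649 4.34  0.835] turn share [-0.     -0.      0.0048]
```

{"name": "step_arm", "arguments": {
  "series": "-1 0.4 0.5 0 0 0 0;-1 0.8 1 0 0 0 0.005;-1 0.8 1 0 0 0 0.005"
}}

```text
time: 3.1
tool_pos: [314.0, 389.5, 226.7]
tcp_rot: [3.14, -0.001, 0.224]
contact_force: [-0.3, -0.2, -0.5]
grip_width: 91.7
finger_force: 0.0
```

{"name": "step_arm", "arguments": {
  "series": "-1 0.4 0.5 0 0 0 0;-1 0.8 1 0 0 0 0;-1 0.8 1 0 0 0 0"
}}

```text
time: 3.4
tool_pos: [394.1, 325.9, 226.6]
tcp_rot: [3.141, -0.001, 0.224]
contact_force: [-0.1, 0.5, -0.2]
grip_width: 91.5
finger_force: 0.0
```

{"name": "step_arm", "arguments": {
  "series": "-1 0.4 0.5 0 0 0 0;-1 0.8 1 0 0 0 0;-1 0.8 1 0 0 0 0"
}}

```text
time: 3.7
tool_pos: [474.0, 262.6, 226.4]
tcp_rot: [3.141, -0.001, 0.224]
contact_force: [-0.7, 1.4, 0.6]
grip_width: 91.5
finger_force: 0.0
```

```bash
python3 go.py 599.5 193 140 13.2
```

```text
t 3.7 pos [474.  262.6 226.4] rpy [ 3.1406e+00 -1.2000e-03  2.2430e-01] q6 1.71 F [-0.7  1.4  0.6] w 91.5 ff 0.0
shift share [1.334 1.196 1.083] turn share [ 0.0002 -0.0002 -0.001 ]
```

{"name": "step_arm", "arguments": {
  "series": "-1 0.4 0.4 0.2 0 0 0;-1 0.7 0.6 0.5 0 0 0;-1 0.7 0.6 0.5 0 0 0"
}}

```text
time: 4.0
tool_pos: [536.4, 229.9, 183.0]
tcp_rot: [3.141, 0.005, 0.226]
contact_force: [-0.6, 0.3, -0.3]
grip_width: 91.6
finger_force: 0.0
```

{"name": "step_arm", "arguments": {
  "series": "-1 0.4 0.4 0.2 0 0 -0.001;-1 0.6 0.6 0.4 0 0 -0.001;-1 0.6 0.6 0.4 0 0 -0.001;-1 0.6 0.6 0.4 0 0 -0.001"
}}

```text
time: 4.4
tool_pos: [592.6, 196.2, 154.8]
tcp_rot: [-3.141, 0.001, 0.234]
contact_force: [-0.2, 1.0, -1.0]
grip_width: 91.7
finger_force: 0.0
```

```bash
cat > look.py <<'E'
import sys
from h import *
a=vision.capture("scene"); save(a,sys.argv[1]+"_s.png"); b=vision.capture("top")
i=[cv2.resize(x["frame"][130:300,c:c+260],(400,262)) for x,c in((a,int(sys.argv[2])),)]+[cv2.resize(b["frame"][100:270,c:c+260],(400,262)) for c in (int(sys.argv[3]),)]
cv2.imwrite("pics/"+sys.argv[1]+".png",np.hstack(i)[:,:,::-1])
E
python3 look.py g1 170 130; python3 go.py 599.5 193 55 13.2
```

```text
t 4.5 pos [592.8 196.4 155.9] rpy [-3.141e+00 -8.000e-04  2.346e-01] q6 1.53 F [ 0.   0.3 -0.3] w 91.6 ff 0.0
shift share [0.07  0.062 1.261] turn share [-0.0001 -0.0001  0.0007]
```

View pics/g1.png

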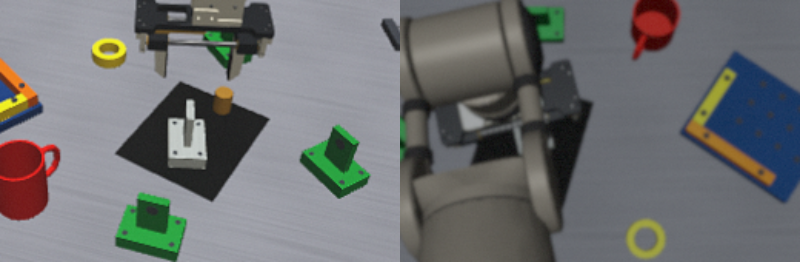

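Left half: the open gripper hangs above the bracket (lug top about (190,103)), and the spacer at (223,100) is outside the finger path. I'll check the projection, then descend.

```bash
python3 - <<'E'
from h import *
p=vision.capture("scene")
for X in([599,193,92],[606,194,92],[593,196,156]):
    q=proj(p,[X])[0]; print(X,q,(q-[170,130])*[400/260,262/170])
C=cloud(p)
P=C[...,:][(np.hypot(C[...,0]-603,C[...,1]-194)<70)&(C[...,2]>60)&(C[...,2]<100)]
print(P.mean(0),P.min(0),P.max(0),len(P))
E
```

```text
[599, 193, 92] [292.7037461  199.09637783] [188.77499401 106.48971172]
[606, 194, 92] [292.52268848 201.06615475] [188.49644381 109.52548555]
[593, 196, 156] [296.91763642 177.44241195] [195.25790218  73.117129  ]
[611.16091135 195.77544086  82.76318592] [578.07586677 184.11607247  60.02602483] [626.76273144 204.90194336  93.0238271 ] 125
```

{"name": "step_arm", "arguments": {
  "series": "-1 0.1 0.03 0.2 0 0 0;-1 0.1 0.03 0.7 0 0 0;-1 0.1 0.03 0.7 0 0 0"
}}

```text
time: 4.85
tool_pos: [598.7, 193.9, 93.3]
tcp_rot: [-3.141, 0.01, 0.233]
contact_force: [-0.6, -0.1, -0.9]
grip_width: 91.7
finger_force: 0.0
```

{"name": "step_arm", "arguments": {
  "series": "-1 0.02 0 0.3 0 0 0;-1 0.02 0 0.55 0 0 0;-1 0.02 0 0.55 0 0 0;-1 0.02 0 0.55 0 0 0;0 0.02 0 0.55 0 0 0;0.3 0.02 0 0.55 0 0 0;0.5 0.02 0 0.55 0 0 0;1 0.02 0 0.55 0 0 0;1 0.02 0 0.55 0 0 0;1 0.02 0 0.55 0 0 0;1 0.02 0 0.55 0 0 0;1 0.02 0 0.55 0 0 0;1 0.02 0 0.55 0 0 0;1 0.02 0 0.55 0 0 0;1 0.02 0 0.55 0 0 0;1 0.02 0 0.55 0 0 0"
}}

```text
time: 6.45
tool_pos: [603.6, 194.8, 54.6]
tcp_rot: [-3.141, 0.0, 0.233]
contact_force: [0.3, 0.8, -1.0]
grip_width: 12.1
finger_force: 30.0
```

Gripped the lug (12.1 mm, 30 N). Lifting.

{"name": "step_arm", "arguments": {
  "series": "1 0 0 -0.2 0 0 0;1 0 0 -0.5 0 0 0;1 0 0 -0.9 0 0 0;1 0 0 -0.9 0 0 0;1 0 0 -0.9 0 0 0;1 0 0 -0.9 0 0 0"
}}

```text
time: 7.05
tool_pos: [602.3, 194.3, 124.2]
tcp_rot: [-3.141, 0.004, 0.233]
contact_force: [-0.1, 0.7, -6.7]
grip_width: 11.8
finger_force: 30.0
```

```bash
python3 go.py 593 -174 126 54.5
```

```text
t 7.05 pos [602.3 194.3 124.2] rpy [-3.1414  0.0044  0.2325] q6 1.53 F [-0.1  0.7 -6.7] w 11.8 ff 30.0
shift share [-1.174  4.454 -0.019] turn share [-0.0003  0.0007 -0.1144]
```

{"name": "step_arm", "arguments": {
  "series": "1 -0.1 0.3 0 0 0 -0.02;1 -0.2 0.6 0 0 0 -0.05;1 -0.3 1 0 0 0 -0.08;1 -0.3 1 0 0 0 -0.114;1 -0.3 1 0 0 0 -0.114;1 -0.3 1 0 0 0 -0.114;1 -0.3 1 0 0 0 -0.114"
}}

```text
time: 7.75
tool_pos: [598.1, 111.3, 125.3]
tcp_rot: [-3.14, 0.002, 0.945]
contact_force: [0.2, 0.8, -5.3]
grip_width: 11.8
finger_force: 30.0
```

```bash
python3 go.py 593 -174 126 54.5
```

```text
t 7.75 pos [598.1 111.3 125.3] rpy [-3.1396e+00  1.5000e-03  9.4510e-01] q6 0.68 F [ 0.2  0.8 -5.3] w 11.8 ff 30.0
shift share [-2.928  2.037 -0.009] turn share [-0.0003  0.0002 -0.001 ]
```

{"name": "step_arm", "arguments": {
  "series": "1 -0.5 0.35 0 0 0 0;1 -1 0.7 0 0 0 0;1 -1 0.7 0 0 0 0"
}}

```text
time: 8.05
tool_pos: [597.6, 8.1, 126.1]
tcp_rot: [3.141, 0.003, 0.941]
contact_force: [-0.1, 0.1, -4.9]
grip_width: 12.1
finger_force: 30.0
```

{"name": "step_arm", "arguments": {
  "series": "1 -0.5 0.35 0 0 0 0;1 -1 0.7 0 0 0 0;1 -1 0.7 0 0 0 0"
}}

```text
time: 8.35
tool_pos: [596.5, -89.6, 126.2]
tcp_rot: [3.14, 0.002, 0.941]
contact_force: [0.8, 1.0, -5.3]
grip_width: 11.9
finger_force: 30.0
```

{"name": "step_arm", "arguments": {
  "series": "1 -0.5 0.35 0 0 0 0;1 -0.93 0.64 0 0 0 -0.001;1 -0.93 0.64 0 0 0 -0.001;1 -0.93 0.64 0 0 0 -0.001;1 -0.93 0.64 0 0 0 -0.001"
}}

```text
time: 8.85
tool_pos: [594.7, -173.0, 126.2]
tcp_rot: [-3.14, -0.0, 0.954]
contact_force: [-0.0, -0.2, -5.0]
grip_width: 12.1
finger_force: 30.0
```

```bash
python3 go.py 593 -174 126 54.5; python3 - <<'E'
from h import *
p=vision.capture("scene"); save(p,"s2.png")
i=cv2.resize(p["frame"][100:270,60:315],(750,500))
cv2.imwrite("pics/s2c.png",i[:,:,::-1])
b=vision.capture("top"); save(b,"t2.png")
E
```

```text
t 8.85 pos [ 594.7 -173.   126.2] rpy [-3.1402e+00 -3.0000e-04  9.5440e-01] q6 0.21 F [-0.  -0.2 -5. ] w 12.1 ff 30.0
shift share [-0.022 -0.01   0.003] turn share [-0.0002 -0.      0.0005]
```

View pics/s2c.png

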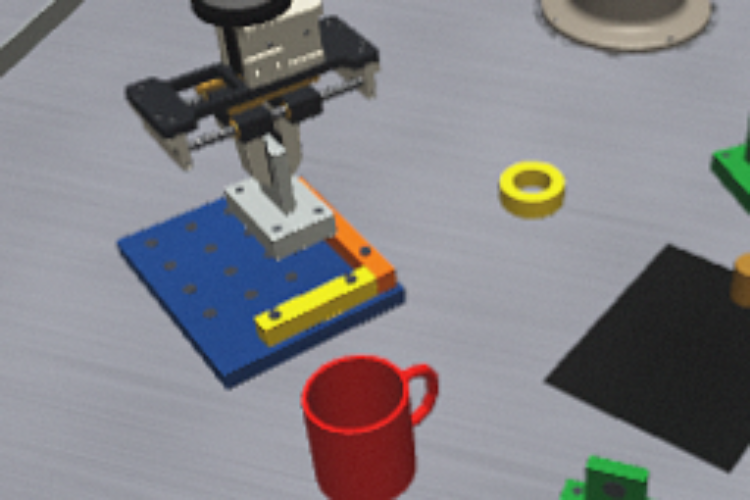

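The bracket is held level over the plate, parallel to the fences and clear of both: base corner at crop (275,255), orange fence at (350,230), yellow at (320,305). Checking the gaps in the scene cloud.

```bash
python3 - <<'E'
from h import *
np.set_printoptions(precision=1,suppress=True)
p=vision.capture("scene"); C=cloud(p); F=cv2.cvtColor(p["frame"],cv2.COLOR_RGB2HSV); H,S,V=[F[...,i] for i in range(3)]
a=np.radians(54.5); u=np.array([np.cos(a),np.sin(a)]); v=np.array([-u[1],u[0]])
uv=C[...,:2]@np.c_[u,v]; z=C[...,2]
def rep(n,m):
    q=uv[m]; print(n,m.sum(),"u",np.percentile(q[:,0],[2,50,98]),"v",np.percentile(q[:,1],[2,50,98]),"z",np.median(z[m]))
rep("orange",(H<20)&(H>6)&(S>150)&(np.hypot(C[...,0]-550,C[...,1]+140)<140)&(z>37)&(z<50))
rep("yellow",(H>=22)&(H<38)&(S>120)&(np.hypot(C[...,0]-640,C[...,1]+120)<140)&(z>37)&(z<50))
B=(S<70)&(V>90)&(np.hypot(C[...,0]-592,C[...,1]+175)<75)
rep("base top",B&(z>92)&(z<103)); rep("front face",B&(z>70)&(z<92))
E
```

```text
orange 153 u [193.2 239.7 284.5] v [-541.1 -530.6 -521.1] z 40.084239804818026
yellow 245 u [265.9 277.4 286.1] v [-649.1 -597.9 -542.1] z 39.911731627522045
base top 412 u [163.2 220.2 250.9] v [-614.7 -593.8 -556.9] z 97.40844498915817
front face 115 u [184.7 249.  251.5] v [-615.7 -586.9 -558.2] z 83.27101533121584
```

Gaps are about 14 mm in x and 15 mm in y, matching the plan. Lowering.

{"name": "step_arm", "arguments": {
  "series": "1 0 0 0.2 0 0 0;1 0 0 0.4 0 0 0;1 0 0 0.55 0 0 0;1 0 0 0.62 0 0 0;1 0 0 0.65 0 0 0;1 0 0 0.65 0 0 0;1 0 0 0.65 0 0 0"
}}

```text
time: 9.7
tool_pos: [595.3, -174.5, 75.4]
tcp_rot: [3.14, -0.0, 0.955]
contact_force: [0.1, 0.9, -4.9]
grip_width: 12.0
finger_force: 30.0
```

{"name": "step_arm", "arguments": {
  "series": "1 0 0 0.015 0 0 0;1 0 0 0.015 0 0 0;1 0 0 0.015 0 0 0;1 0 0 0.015 0 0 0"
}}

```text
time: 10.1
tool_pos: [594.9, -174.4, 73.6]
tcp_rot: [3.141, -0.0, 0.955]
contact_force: [-0.5, 0.3, -5.0]
grip_width: 11.7
finger_force: 30.0
```

{"name": "step_arm", "arguments": {
  "series": "1 0 0 0.015 0 0 0;1 0 0 0.015 0 0 0;1 0 0 0.015 0 0 0;1 0 0 0.015 0 0 0"
}}

```text
time: 10.5
tool_pos: [594.9, -174.3, 72.3]
tcp_rot: [-3.142, -0.0, 0.955]
contact_force: [0.2, 0.0, -5.2]
grip_width: 11.7
finger_force: 30.0
```

{"name": "step_arm", "arguments": {
  "series": "1 0 0 0.012 0 0 0;1 0 0 0.012 0 0 0;1 0 0 0.012 0 0 0;1 0 0 0.012 0 0 0"
}}

```text
time: 10.9
tool_pos: [594.8, -174.3, 71.3]
tcp_rot: [-3.141, -0.0, 0.955]
contact_force: [-0.5, 0.0, -5.3]
grip_width: 11.6
finger_force: 30.0
```

{"name": "step_arm", "arguments": {
  "series": "1 0 0 0.008 0 0 0;1 0 0 0.008 0 0 0;1 0 0 0.008 0 0 0;1 0 0 0.008 0 0 0"
}}

```text
time: 11.3
tool_pos: [595.0, -174.3, 71.1]
tcp_rot: [3.141, -0.0, 0.955]
contact_force: [-1.6, 0.3, 0.8]
grip_width: 11.7
finger_force: 30.0
```

```bash
python3 go.py 595 -174 70 54.5
```

```text
t 11.3 pos [ 595.  -174.3   71.1] rpy [ 3.1411e+00 -2.0000e-04  9.5520e-01] q6 0.21 F [-1.6  0.3  0.8] w 11.7 ff 30.0
shift share [ 0.003 -0.002  0.014] turn share [ 0.0001 -0.      0.0006]
```

On the plate. Sliding diagonally towards the corner, then creeping in.

{"name": "step_arm", "arguments": {
  "series": "1 0.03 -0.03 0 0 0 0;1 0.06 -0.06 0 0 0 0;1 0.09 -0.09 0 0 0 0;1 0.11 -0.11 0 0 0 0;1 0.11 -0.11 0 0 0 0;1 0.11 -0.11 0 0 0 0"
}}

```text
time: 11.9
tool_pos: [593.0, -161.7, 71.1]
tcp_rot: [3.141, -0.001, 0.955]
contact_force: [-0.7, 0.5, 3.9]
grip_width: 11.4
finger_force: 30.0
```

{"name": "step_arm", "arguments": {
  "series": "1 0.012 0 0 0 0 0;1 0.012 0 0 0 0 0;1 0.024 0 0 0 0 0;1 0.024 0 0 0 0 0;1 0.024 0 0 0 0 0"
}}

```text
time: 12.4
tool_pos: [593.8, -160.8, 71.0]
tcp_rot: [3.141, 0.0, 0.955]
contact_force: [-1.4, -1.4, 5.5]
grip_width: 11.8
finger_force: 30.0
```

```bash
cat > f.py <<'E'
from plant import readout
import numpy as np
from scipy.spatial.transform import Rotation as Ro
o=readout.get_obs(); R=Ro.from_euler("xyz",o["tcp_rot"]); print(o["time"],"F tool",R.inv().apply(o["contact_force"]).round(1),"M",R.inv().apply(o["moment"]).round(2),"yaw",np.degrees(o["tcp_rot"][2]).round(2),"uv",R.inv().apply(o["tool_pos"]).round(1))
E
python3 f.py
```

```text
12.4 F tool [-1.9 -0.3 -5.5] M [ 0.15 -1.06 -0.04] yaw 54.72 uv [211.7 577.7 -70.8]
```

{"name": "step_arm", "arguments": {
  "series": "1 0.012 0 0 0 0 0;1 0.012 0 0 0 0 0;1 0.024 0 0 0 0 0;1 0.024 0 0 0 0 0;1 0.024 0 0 0 0 0"
}}

```text
time: 12.9
tool_pos: [595.0, -159.3, 71.0]
tcp_rot: [3.141, 0.0, 0.955]
contact_force: [-1.3, -1.3, 5.6]
grip_width: 11.9
finger_force: 30.0
```

```bash
python3 f.py
```

```text
12.9 F tool [-1.8 -0.3 -5.6] M [ 0.12 -1.05 -0.01] yaw 54.72 uv [213.6 577.8 -70.7]
```

{"name": "step_arm", "arguments": {
  "series": "1 0.006 0 0 0 0 0;1 0.012 0 0 0 0 0;1 0.012 0 0 0 0 0;1 0.012 0 0 0 0 0"
}}

```text
time: 13.3
tool_pos: [595.6, -158.6, 70.9]
tcp_rot: [3.141, 0.0, 0.955]
contact_force: [-1.6, -2.2, 4.1]
grip_width: 11.8
finger_force: 30.0
```

```bash
python3 f.py
```

```text
13.3 F tool [-2.7 -0.1 -4.1] M [ 0.16 -1.08 -0.04] yaw 54.72 uv [214.5 577.8 -70.7]
```

{"name": "step_arm", "arguments": {
  "series": "1 0.012 0 0 0 0 0;1 0.012 0 0 0 0 0;1 0.012 0 0 0 0 0"
}}

```text
time: 13.6
tool_pos: [596.1, -157.7, 70.9]
tcp_rot: [3.141, 0.0, 0.955]
contact_force: [-1.7, -1.8, 5.5]
grip_width: 12.0
finger_force: 30.0
```

{"name": "step_arm", "arguments": {
  "series": "1 0.012 0 0 0 0 0;1 0.012 0 0 0 0 0;1 0.012 0 0 0 0 0"
}}

```text
time: 13.9
tool_pos: [596.7, -157.0, 70.9]
tcp_rot: [3.141, 0.0, 0.955]
contact_force: [-1.6, -2.6, 5.4]
grip_width: 12.2
finger_force: 30.0
```

```bash
python3 f.py
```

```text
13.9 F tool [-3.1  0.2 -5.4] M [ 0.13 -1.08 -0.02] yaw 54.72 uv [216.5 577.8 -70.7]
```

{"name": "step_arm", "arguments": {
  "series": "1 0.012 0 0 0 0 0;1 0.012 0 0 0 0 0;1 0.012 0 0 0 0 0"
}}

```text
time: 14.2
tool_pos: [597.3, -156.2, 70.9]
tcp_rot: [3.141, 0.0, 0.955]
contact_force: [-0.4, -1.6, 5.0]
grip_width: 12.1
finger_force: 30.0
```

{"name": "step_arm", "arguments": {
  "series": "1 0.012 0 0 0 0 0;1 0.012 0 0 0 0 0;1 0.012 0 0 0 0 0"
}}

```text
time: 14.5
tool_pos: [597.6, -155.7, 71.0]
tcp_rot: [3.141, 0.001, 0.955]
contact_force: [-2.8, -2.8, 5.1]
grip_width: 11.5
finger_force: 30.0
```

```bash
python3 f.py
```

```text
14.5 F tool [-3.9 -0.7 -5.1] M [ 0.16 -1.26  0.01] yaw 54.71 uv [218.1 577.8 -70.8]
```

{"name": "step_arm", "arguments": {
  "series": "1 0.008 0 0 0 0 0;1 0.008 0 0 0 0 0;1 0.008 0 0 0 0 0"
}}

```text
time: 14.8
tool_pos: [597.6, -155.7, 71.0]
tcp_rot: [3.141, 0.001, 0.955]
contact_force: [-3.7, -4.7, 6.2]
grip_width: 11.9
finger_force: 30.0
```

```bash
python3 f.py
```

```text
14.8 F tool [-6.  -0.3 -6.2] M [ 0.12 -1.43  0.04] yaw 54.7 uv [218.2 577.7 -71.2]
```

Seated against the yellow fence at about 6 N. Adding a bit more, then creeping towards the orange fence.

{"name": "step_arm", "arguments": {
  "series": "1 0.01 -0.01 0 0 0 0;1 0.01 -0.02 0 0 0 0;1 0.01 -0.03 0 0 0 0;1 0.01 -0.03 0 0 0 0;1 0.01 -0.03 0 0 0 0"
}}

```text
time: 15.3
tool_pos: [596.9, -155.0, 71.0]
tcp_rot: [3.139, 0.002, 0.954]
contact_force: [-1.7, -9.5, 3.8]
grip_width: 11.7
finger_force: 30.0
```

```bash
python3 f.py
```

```text
15.3 F tool [-8.7  4.1 -3.8] M [-0.63 -1.9   0.18] yaw 54.67 uv [218.6 576.8 -69.7]
```

{"name": "step_arm", "arguments": {
  "series": "1 0 -0.012 0 0 0 0;1 0 -0.012 0 0 0 0;1 0 -0.012 0 0 0 0;1 0 -0.012 0 0 0 0"
}}

```text
time: 15.7
tool_pos: [596.2, -154.5, 71.1]
tcp_rot: [3.138, 0.002, 0.954]
contact_force: [-2.3, -10.2, 3.2]
grip_width: 11.8
finger_force: 30.0
```

```bash
python3 f.py
```

```text
15.7 F tool [-9.7  4.  -3.2] M [-0.72 -1.91  0.17] yaw 54.66 uv [218.6 576.  -69.6]
```

{"name": "step_arm", "arguments": {
  "series": "1 0 -0.012 0 0 0 0;1 0 -0.024 0 0 0 0;1 0 -0.024 0 0 0 0;1 0 -0.024 0 0 0 0"
}}

```text
time: 16.1
tool_pos: [594.6, -153.3, 71.0]
tcp_rot: [3.138, 0.002, 0.954]
contact_force: [-2.0, -9.7, 3.7]
grip_width: 11.7
finger_force: 30.0
```

```bash
python3 f.py
```

```text
16.1 F tool [-9.1  4.  -3.7] M [-0.67 -1.89  0.14] yaw 54.67 uv [218.7 574.  -69.7]
```

{"name": "step_arm", "arguments": {
  "series": "1 0 -0.012 0 0 0 0;1 0 -0.012 0 0 0 0;1 0 -0.012 0 0 0 0;1 0 -0.012 0 0 0 0"
}}

```text
time: 16.5
tool_pos: [593.8, -152.8, 71.0]
tcp_rot: [3.138, 0.002, 0.954]
contact_force: [-1.7, -9.7, 3.1]
grip_width: 12.2
finger_force: 30.0
```

```bash
python3 f.py
```

```text
16.5 F tool [-8.9  4.2 -3.1] M [-0.71 -1.85  0.22] yaw 54.67 uv [218.6 573.1 -69.6]
```

{"name": "step_arm", "arguments": {
  "series": "1 0 -0.012 0 0 0 0;1 0 -0.024 0 0 0 0;1 0 -0.024 0 0 0 0;1 0 -0.024 0 0 0 0"
}}

```text
time: 16.9
tool_pos: [592.3, -151.7, 71.0]
tcp_rot: [3.138, 0.002, 0.954]
contact_force: [-1.6, -9.8, 3.1]
grip_width: 11.5
finger_force: 30.0
```

```bash
python3 f.py
```

```text
16.9 F tool [-8.9  4.4 -3.1] M [-0.69 -1.91  0.15] yaw 54.67 uv [218.6 571.1 -69.7]
```

{"name": "step_arm", "arguments": {
  "series": "1 0 -0.012 0 0 0 0;1 0 -0.012 0 0 0 0;1 0 -0.012 0 0 0 0;1 0 -0.012 0 0 0 0"
}}

```text
time: 17.3
tool_pos: [592.2, -151.6, 71.1]
tcp_rot: [3.137, 0.002, 0.954]
contact_force: [-0.6, -10.9, 1.2]
grip_width: 11.8
finger_force: 30.0
```

```bash
python3 f.py
```

```text
17.3 F tool [-9.2  5.8 -1.1] M [-1.24 -1.92  0.18] yaw 54.67 uv [218.7 571.1 -68.7]
```

Contact with the orange fence too. Pressing a little more.

{"name": "step_arm", "arguments": {
  "series": "1 0 -0.012 0 0 0 0;1 0 -0.02 0 0 0 0;1 0 -0.02 0 0 0 0;1 0 -0.02 0 0 0 0;1 0 -0.02 0 0 0 0"
}}

```text
time: 17.8
tool_pos: [592.0, -151.5, 71.2]
tcp_rot: [3.134, 0.001, 0.954]
contact_force: [3.4, -13.9, -1.0]
grip_width: 11.6
finger_force: 30.0
```

```bash
python3 f.py
```

```text
17.8 F tool [-9.3 10.8  1.1] M [-2.03 -1.95  0.24] yaw 54.66 uv [218.8 571.1 -66.9]
```

{"name": "step_arm", "arguments": {
  "series": "1 0.006 -0.006 0 0 0 0;1 0.006 -0.012 0 0 0 0;1 0.006 -0.012 0 0 0 0;1 0.006 -0.012 0 0 0 0;1 0.006 -0.012 0 0 0 0"
}}

```text
time: 18.3
tool_pos: [592.0, -151.3, 71.3]
tcp_rot: [3.132, 0.002, 0.954]
contact_force: [4.6, -15.8, -2.5]
grip_width: 12.0
finger_force: 30.0
```

```bash
python3 f.py; python3 - <<'E'
from h import *
p=vision.capture("scene"); save(p,"s3.png")
cv2.imwrite("pics/s3c.png",cv2.resize(p["frame"][120:240,80:230],(750,600),interpolation=cv2.INTER_CUBIC)[:,:,::-1])
C=cloud(p); F=cv2.cvtColor(p["frame"],cv2.COLOR_RGB2HSV); H,S,V=[F[...,i] for i in range(3)]
a=np.radians(54.5); u=np.array([np.cos(a),np.sin(a)]); v=np.array([-u[1],u[0]]); uv=C[...,:2]@np.c_[u,v]; z=C[...,2]
m=(S<70)&(V>90)&(np.hypot(C[...,0]-590,C[...,1]+153)<75)&(z>40)&(z<50)
print(m.sum(),np.percentile(uv[m],[2,98],axis=0),np.median(z[m]))
E
```

```text
18.3 F tool [-10.3  12.8   2.6] M [-2.52 -2.23  0.2 ] yaw 54.66 uv [218.8 571.1 -66.1]
354 [[ 178.45522563 -600.20450423]
 [ 263.53643989 -542.82739458]] 42.5755971479486
```

View pics/s3c.png

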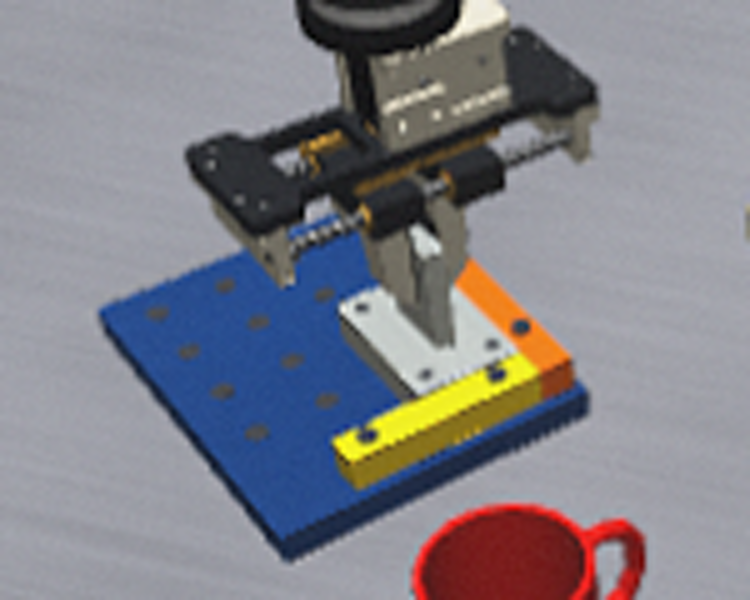

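The bracket sits in the corner, flush against the yellow fence (base edge near (480,370)) and the orange one (near (490,330)), with about 10 N and 13 N at the tool. I'll add a small downward bias and let it settle.

{"name": "step_arm", "arguments": {
  "series": "1 0 0 0.006 0 0 0;1 0 0 0.006 0 0 0;1 0 0 0.006 0 0 0;1 0 0 0.006 0 0 0;1 0 0 0.006 0 0 0;1 0 0 0.006 0 0 0;1 0 0 0.006 0 0 0;1 0 0 0.006 0 0 0"
}}

```text
time: 19.15
tool_pos: [592.0, -151.4, 71.3]
tcp_rot: [3.132, 0.002, 0.954]
contact_force: [3.3, -16.0, 0.6]
grip_width: 11.9
finger_force: 30.0
```

```bash
python3 f.py; python3 -c "
from plant import order,readout
print(readout.get_obs()['tcp_rot'],readout.get_obs()['finger_force']); print(order.close_job())"
```

```text
19.15 F tool [-11.2  11.9  -0.4] M [-2.25 -2.36  0.15] yaw 54.66 uv [218.8 571.2 -66. ]
[3.13154311e+00 1.69866643e-03 9.53992961e-01] 30.01639813184738
the job is handed in; nothing more can be done
None
```

I handed the job in with the bracket flat on the plate and still gripped at 30 N, pressed into the corner with about 11 N towards the yellow fence and 12 N towards the orange one; the hand-in returned no verdict.

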